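# Open the rack reader and hold the vial rack square in it

### The arm

A 6-joint arm with a two-finger parallel gripper is mounted at the origin on the work surface. World frame = base frame: x ahead of the robot, y to its left, z up, the work surface at z = 0. Lengths are in m, angles in rad, forces in N, time in s.
With the tool pointing down it reaches from about 0.225 to 0.875 m from the base axis. Payload 3.4 kg.
Tool frame: the origin (TCP) lies on the centre line of the jaws, within the pads' length; the fingertips stand 11 mm ahead of it and the grasp point (between the pads) lies 8 mm behind it; z points along the fingers, y is the line along which they close (so a half turn about z gives the same grasp; the last joint's range is limited). The gripper opens to 85 mm and grips with 20 to 120 N. Pads are 22 mm wide; open, the fingers measure 114 mm over their backs; the gripper's body (76 mm by 85 mm) begins 54 mm behind the grasp point. The pads swing forward as they close: fully open they stand 13 mm farther back than shut.
Start: joints at [-0.121, 0.276, 1.505, -0, 1.361, -0.121], TCP at [0.575, -0, 0.242] pointing down, gripper open.
Joint ranges: [-2.89, 2.89], [-0.75, 2.08], [0.22, 2.7], [-1.18, 4.32], [0.11, 2.71], [-2.7, 2.7]. Speed limits (rad/s): [2.57, 2.57, 3.14, 3.14, 3.14, 3.14].

### API

Orientations are given as a unit quaternion [w, x, y, z].
In Python, from rig import manip, eyes, job gives the robot as it stands.
- The arm moves only by the tool drive_tool, never from a script. Its argument "rows" is a list of rows, each a list of 3 entries, a list of its own where there are three numbers: the turn, a rotation vector about the world's x, y, z in rad, then the shift along the world's x, y, z in cm, then the finger opening in cm, from 0 to 8.54. A call has 1 to 8 rows; each row shifts and turns the commanded pose from where the row before left it; what a row does not reach is not made up. A row lasts 1/8 s, in which the tool goes at most 62.5 mm and 10.7 degrees, less where a joint would pass 70% of its speed; a pose out of reach is approached as far as the arm can. A call is refused whole if a number of a shift passes 6.25 or a number of a turn 0.188, either way. A call with a gripper value outside its range is refused whole. The fingers move at their own pace and stop on an object; "force" is the grip in N (left out, the last holds). Time passes only in rows, so rows that do not move let the fingers close. It gives the time, the measured TCP pose, the force, the opening and the grip force at its end, in the units of the state.
- manip.get_state(): the state, without advancing time (a new reading comes with each control period).
- eyes.get_image(name): name is "scene" or "side" or "wrist"; returns the picture (420x560x3 uint8, red, green, blue); there is no depth.
- eyes.get_calibration(name): a dict with "camera_matrix" (3x3 intrinsics, pixels), "view" (4x4, takes a point from world to camera coordinates). Camera axes: x right, y up, looking along -z (the intrinsics and any distortion apply to the point x, -y, -z); pixel columns grow to the right and rows downward; lengths in m; the calibration is good to about 2 mm. A picture is of the moment at which its call begins: read the wrist's pose just before it. get_calibration takes no time and is no camera call; for the wrist camera it gives the pose at the moment of the call.
- job.sign_off(): hands the job in; it is judged then, once.
The state is a dict: "clock": time; "qpos": joint angles; "qd": joint speeds; "effort": joint torques, N m; "position": TCP position; "ee_rot": TCP orientation; "contact_force": force on the tool from outside, world axes, zero at the start; "moment": the same for the moment, N m; "width": finger opening in m; "gripper_force": force on a finger pad.
Only numpy, scipy, OpenCV 4.12 (cv2) and the standard library are available. Lean on these libraries where they do the work, as an engineer would, in place of code of your own. Each camera call takes 0.05 s, during which the arm holds its last target. There are 200 camera calls.

### The job

Swing the rack reader's front door wide open by its handle (at least 70 degrees). Only then push the stepped vial rack inside it back until it is flush with the fence and flat on the bed, with a diagonal push forwards and down at its step, and keep it held there firmly: about 15 N forwards and 10 N down, with the program finishing while it still presses. Leave the door open and everything else on the bench standing where it is.

Things in the scene. Friction and masses are not known exactly. Their poses are not given: they have to be found in the camera images.
- door (a joint): hinge of the reader's white front door, rad: 0 closed, grows as the door swings out towards the robot, stop at 1.9; light friction, it stays where it is left. It hangs on its left edge (the reader's +y side); panel 184 mm wide, 10 mm thick, top edge 115 mm above the bench, bottom edge 14 mm. At the start it is shut or just ajar (up to 0.15)
- door_handle (a point): grip point of the door's handle, 85 mm above the bench: an upright round steel bar, 12 mm thick, reaching from 44 to 110 mm above the bench, its centre line 35 mm out from the door's outer face (29 mm of free gap), 135 mm along the door from the hinge line. Turns with the door
- door_hinge (a point): point on the door's vertical hinge line, 85 mm above the bench, in the outer face of the door; axes turn with the door: -y runs along the panel to its free edge, -x points out of its outer face
- reader: the fixed rack reader, 300 mm deep, 200 mm wide, its own x pointing away from its door to the rear, y to its left, z up; origin on the bench. In its frame: compartment open at the top, between low side walls with inner faces at y = -85 and +85 mm (tops 68 mm above the bench), closed door's inner face at x = -88 mm, fence face at x = +55 mm; behind the fence a housing up to 88 mm high from x = 75 to 185 mm. Its yaw differs from start to start
- bed: the reader's flat steel bed, top face 12 mm above the bench, polished: the rack slides on it with a friction of about 0.2 to 0.3 of the load; its origin and axes are the reader's
- fence: the reader's upright aluminium fence at the rear of the bed, 170 mm wide, top 57 mm above the bench; its origin and axes are the reader's, its front face lies at x = +55 mm
- ejector (a joint): sprung ejector bar (50 mm wide, 14 mm high, centre 34 mm above the bench, y = 0) that stands 12 mm out of the fence: 0 m when out, about 0.012 when the rack pressing on it is flush with the fence; it pushes back with 0.8 N at 0 and 2.6 N at 0.012
- rack: the loose white stepped vial rack, about 0.35 kg, lying on the bed inside the compartment, slightly askew and 15 to 37 mm short of the ejector; origin at the centre of its underside, x towards the fence, y to the left, z up. 82 mm deep (x -41 to +41), 124 mm wide. Front ledge: x -41 to -7 mm, 26 mm high; rear part: x -7 to +41 mm, 50 mm high, with black-capped vials standing to 61 mm. Fully home its origin is at x = +14 mm in the reader's frame
- rack_step (a point): middle of the inner corner of the rack's step, where the flat top of the front ledge (34 mm deep, 26 mm above the rack's underside, 38 mm above the bench) meets the upright 24 mm high face of the rear part; a blunt tool set here can press forwards and down at once; axes as the rack's
- amber_mid (a point): bystander, to be left alone: stoppered amber glass bottle, 60 mm across, 140 mm tall, stands beside the reader's right wall; point half-way up on its centre
- jar_mid (a point): bystander, to be left alone: clear lidded jar, 52 mm across, 75 mm tall, stands beside the reader's left wall; point half-way up on its centre
- clearbottle_mid (a point): bystander, to be left alone: clear bottle with cap, 76 mm across, 170 mm tall; point half-way up on its centre
- beaker_mid (a point): bystander, to be left alone: glass beaker, 70 mm across, 85 mm tall; point half-way up on its centre
- greenrack_mid (a point): bystander, to be left alone: flat tube rack without a step, 100 x 190 x 32 mm, lying on the bench to the right; point half-way up on its centre
- spanner_mid (a point): bystander, to be left alone: spanner, 160 mm long, lying on the bench; point half-way up on its centre
- carton_mid (a point): bystander, to be left alone: small carton, 170 x 110 x 50 mm, lying on the bench; point half-way up on its centre

How it is judged:
On the way, in this order (a step that is already met when the one before it is completed fails the run):
1. the fingers work the door by its handle (contact force between the fingers and door_c1 above 0.5 N), for 0.1 s.
2. the door has been swung wide open while the rack is still short of the fence (value of joint door above 1.1 rad and value of joint ejector below 0.002 m), for 0.2 s.
3. the rack is pushed home, flush with the fence (value of joint ejector above 0.0095 m and angle between the x axis of rack and the x axis of fence, either way round below 0.04 rad and angle between rack's own z axis and vertical below 0.04 rad), for 0.2 s.
At the end, for the whole second after the job is handed in: door open more than 1.1 rad; rack at rest, square and level within 0.04 rad, ejector pressed in more than 9.5 mm; rack presses the fence with more than 3 N and the bed with more than 6 N (weight included), and the fingers press the rack with more than 8 N (all of step 3 and value of joint door above 1.1 rad and contact force between rack and fence above 3 N and contact force between rack and bed above 6 N and contact force between the fingers and rack above 8 N and linear speed of rack below 0.01 m/s); the arm keeps its last pose, push and grip.
It fails at once if one of the other things on the bench is knocked over or shifted by more than 30 mm (distance of any of amber_mid, jar_mid, clearbottle_mid, beaker_mid, greenrack_mid, spanner_mid, carton_mid from where it was at the start of the episode above 0.03 m).
It fails at once if the rack is tipped up (angle between rack's own z axis and vertical above 0.3 rad).
It also fails if it takes over 64 s, if anything falls off the work surface, if the arm or the gripper's body presses on something with over 40 N, if the wrist force passes 120 N, or if a joint passes its speed limit or range.

## Working session

There is one attempt and no reset: what is moved stays moved. The work goes in short steps, Python scripts to look and compute and a tool call to move; the robot and the scene stay as the last step left them, time stands still between calls to the robot, and variables do not carry over. Pictures are saved under pics/ and viewed, at most 10 in all, crops included, and the job is handed in when it is done.

Besides the shell and the picture viewer there is one more tool, called after "Call:" as name([rows], argument=value, ...), one row to a line, values as JSON. drive_tool: Moves the arm, as the interface text tells. Its arguments: {"type":"object","properties":{"rows":{"type":"array"},"force":{"type":"number"}},"required":["rows"]}

```bash
mkdir -p pics; ls
cat > h.py <<'E'
import numpy as np, cv2
from rig import manip, eyes, job
def snap(n,f):
    im=eyes.get_image(n); cv2.imwrite('pics/'+f,im[:,:,::-1]); return im
def proj(c,P):
    P=np.atleast_2d(P); V=np.array(c['view']);K=np.array(c['camera_matrix'])
    p=P@V[:3,:3].T+V[:3,3]; p=p*[1,-1,-1]; q=p@K.T; return q[:,:2]/q[:,2:]
def ray(c,uv,z):
    V=np.array(c['view']);K=np.array(c['camera_matrix']);R=V[:3,:3];o=-R.T@V[:3,3]
    d=np.linalg.inv(K)@[uv[0],uv[1],1.];d=R.T@(d*[1,-1,-1]); return o+d*(z-o[2])/d[2]
E
python3 - <<'E'
from h import *
a=snap('scene','a.png');b=snap('side','b.png')
for n in('scene','side','wrist'):
    c=eyes.get_calibration(n);V=np.array(c['view']);print(n,c.keys(),-V[:3,:3].T@V[:3,3],-V[2,:3],np.array(c['camera_matrix'])[0])
s=manip.get_state();print(s)
w=snap('wrist','c.png')
cv2.imwrite('pics/ab.png',np.hstack([a,b])[:,:,::-1][:, :])
E
```

```text
pics
scene dict_keys(['camera_matrix', 'view']) [ 1.28433528 -0.74473075  0.81954594] [-0.54503703  0.59294822 -0.59274535] [410.10301113   0.         281.0322711 ]
side dict_keys(['camera_matrix', 'view']) [0.11915792 0.83503431 0.72005886] [ 0.4000534  -0.71755371 -0.57015257] [405.12384961   0.         278.51911134]
wrist dict_keys(['camera_matrix', 'view']) [0.57556769 0.08359417 0.37238733] [-0.00098994 -0.32814193 -0.94462791] [295.87681663   0.         280.40466854]
{'clock': 0.1, 'qpos': array([-1.20977835e-01,  2.76537404e-01,  1.50601415e+00,  2.25207736e-05,
        1.36068846e+00, -1.20998122e-01]), 'qd': array([-9.04089421e-05, -1.23280185e-03, -3.97636135e-03, -2.58772312e-03,
        2.77762635e-04,  7.88440215e-05]), 'effort': array([ 1.55745878e-03, -4.17697620e+01, -2.46405226e+01, -1.74112388e-04,
        5.80947395e-03,  2.85749664e-07]), 'position': array([5.74549516e-01, 6.99651506e-05, 2.41519932e-01]), 'ee_rot': array([-6.55256767e-04,  7.07101036e-01,  7.07112047e-01, -4.99208490e-04]), 'contact_force': array([0.09692132, 0.8037201 , 1.25372058]), 'moment': array([ 0.04098776, -0.07239416,  0.05149585]), 'gripper_force': 0.0, 'width': 0.0854669295040526}
```

View pics/a.png

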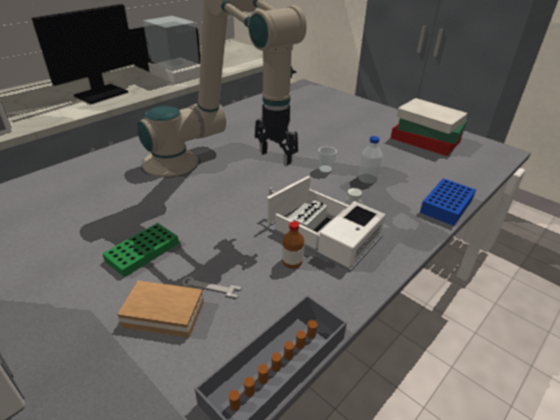

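View pics/b.png

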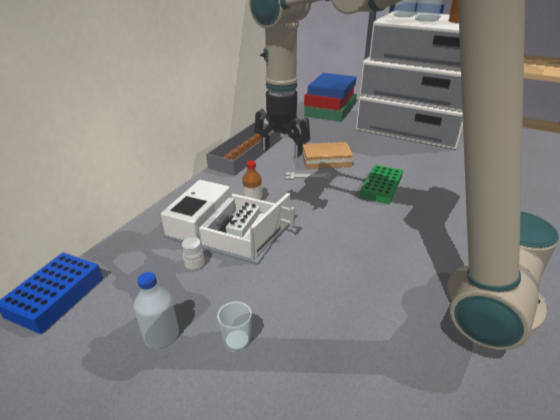

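View pics/c.png

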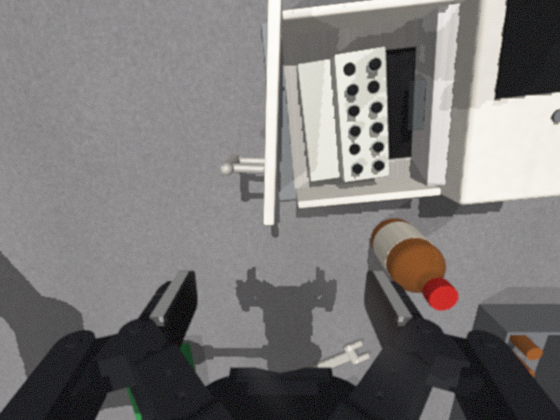

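The wrist view shows the reader to the right of the door. Handle top is at about (226,168), door free edge at (269,222), rack step running from (330,62) to (340,180), and the bottle near (415,260). The reader's x is roughly along world +x.

Run:
```python
from h import *
c=eyes.get_calibration('wrist')
w=cv2.imread('pics/c.png')
for n,uv,z in [('handle top',(227,168),.11),('door outer free',(265,223),.115),('door inner free',(274,223),.115),('door outer far',(267,2),.115),('door inner far',(281,2),.115),
 ('Rwall front inner',(300,203),.068),('Rwall rear inner',(440,188),.068),('Lwall f',(284,18),.068),('Lwall r',(440,4),.068),
 ('fence top front up',(441,8),.057),('fence lo',(415,184),.057),('ledge fr L',(299,66),.038),('ledge fr R',(311,182),.038),('rear top frontL',(336,54),.062),('rear top frontR',(346,181),.062),('rear top rL',(384,47),.062),('rtrR',(388,176),.062),('amber cap',(440,293),.14)]:
    print(n,ray(c,uv,z).round(4))
im=cv2.resize(w[0:240,200:480],None,fx=2.8,fy=2.5,interpolation=cv2.INTER_CUBIC)
cv2.imwrite('pics/d.png',im)
```

```text
handle top [0.5276 0.0334 0.11  ]
door outer free [ 0.561  -0.0174  0.115 ]
door inner free [ 0.5694 -0.0174  0.115 ]
door outer far [0.5654 0.158  0.115 ]
door inner far [0.5757 0.158  0.115 ]
Rwall front inner [ 0.5965 -0.0126  0.068 ]
Rwall rear inner [0.7445 0.0042 0.068 ]
Lwall f [0.5785 0.1595 0.068 ]
Lwall r [0.715  0.1702 0.068 ]
fence top front up [0.7215 0.1702 0.057 ]
fence lo [0.7225 0.0058 0.057 ]
ledge fr L [0.5943 0.1247 0.038 ]
ledge fr R [0.6107 0.0033 0.038 ]
rear top frontL [0.6274 0.1319 0.062 ]
rear top frontR [0.6457 0.0102 0.062 ]
rear top rL [0.6717 0.1378 0.062 ]
rtrR [0.6901 0.0157 0.062 ]
amber cap [ 0.7222 -0.0765  0.14  ]
```

View pics/d.png

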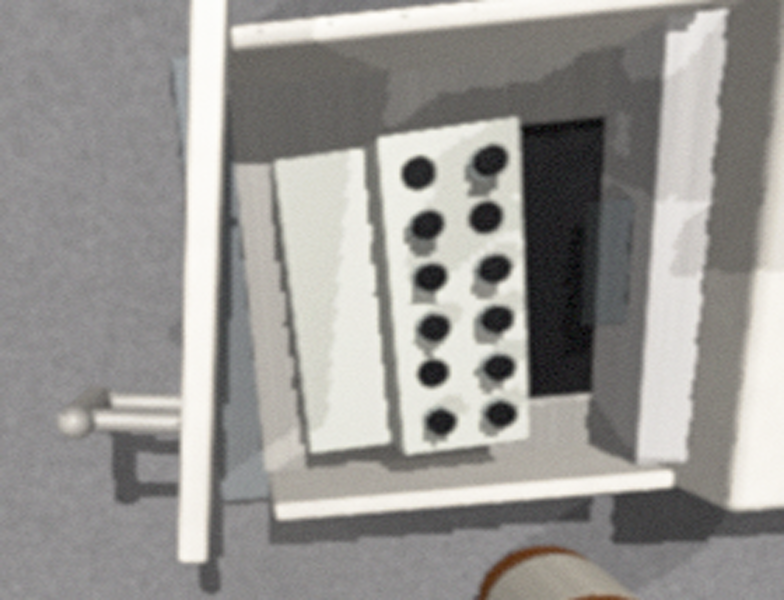

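Call:
drive_tool([
  [[0,0,0.187],[-0.6,0.4,0],6],
  [[0,0,0.187],[-0.6,0.4,0],6],
  [[0,0,0.187],[-0.6,0.4,0],6],
  [[0,0,0.187],[-0.6,0.4,0],6],
  [[0,0,0.187],[-0.6,0.4,0],6],
  [[0,0,0.187],[-0.6,0.4,-1],6],
  [[0,0,0.187],[-0.6,0.4,-1],6],
  [[0,0,0.187],[-0.5,0.5,-1],6],
])

```text
clock: 1.15
position: [0.5275, 0.0331, 0.2118]
ee_rot: [-0.0, 0.034, 0.999, 0.0]
contact_force: [-0.8, 0.6, -0.6]
width: 0.0602
gripper_force: 0.0
```

Call:
drive_tool([
  [[0,0,0.05],[0,0,-1],6],
  [[0,0,0],[0,0,0],6],
  [[0,0,0],[0,0,0],6],
])

```text
clock: 1.52
position: [0.5282, 0.0329, 0.2025]
ee_rot: [0.0, 0.013, 1.0, 0.0]
contact_force: [0.3, 0.2, -0.1]
width: 0.0598
gripper_force: 0.0
```

Run:
```python
from h import *
s=manip.get_state();print(s['position'],s['ee_rot'],s['qpos'].round(2),s['width'])
c=eyes.get_calibration('side')
for n,uv,z in [('jar base',(193,266),.0),('bottle base',(160,343),0),('beaker base',(237,346),0)]:print(n,ray(c,uv,z).round(3))
c=eyes.get_calibration('wrist');snap('wrist','e.png')
print(proj(c,[[.5276,.0330,.11],[.561,-.0174,.115],[.427,.157,.11]]))
```

```text
[0.52823852 0.03293441 0.20252807] [1.39496734e-04 1.27912618e-02 9.99918178e-01 3.38545511e-05] [-0.07  0.23  1.67  0.    1.24 -1.61] 0.05982228153888743
jar base [0.7   0.255 0.   ]
bottle base [0.609 0.479 0.   ]
beaker base [0.461 0.407 0.   ]
[[281.8422004  217.81126969]
 [221.96084928 259.13527975]
 [458.04166373  77.05238072]]
```

View pics/e.png

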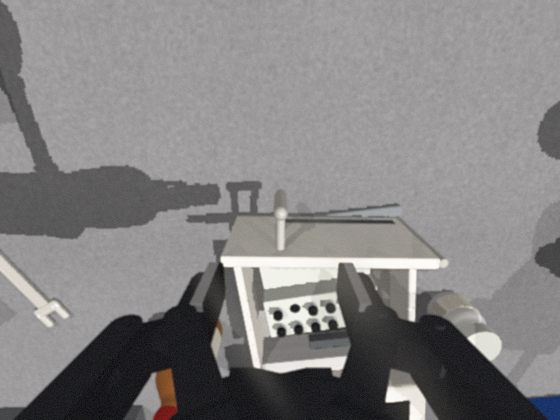

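The handle top is at (281,213) and was predicted at (282,218). The door's free corner is at (224,261), predicted (222,259), so both match well enough. The fingers straddle the bar along the door, so I'll descend and grip.

Call:
drive_tool([
  [[0,0,0],[0,0,-2.5],6],
  [[0,0,0],[-0.2,0,-2.5],6],
  [[0,0,0],[0,0,-2.5],6],
  [[0,0,0],[0,0,-2.5],6],
  [[0,0,0],[0,0,-2],6],
  [[0,0,0],[0,0,0],6],
])

```text
clock: 2.33
position: [0.5252, 0.033, 0.0814]
ee_rot: [-0.001, 0.013, 1.0, 0.0]
contact_force: [-0.6, -0.1, -0.2]
width: 0.0598
gripper_force: 0.0
```

Call:
drive_tool([
  [[0,0,0],[0,0,0],0.8],
  [[0,0,0],[0,0,0],0.8],
  [[0,0,0],[0,0,0],0.8],
  [[0,0,0],[0,0,0],0.8],
  [[0,0,0],[0,0,0],0.8],
  [[0,0,0],[0,0,0],0.8],
], force=30)

```text
clock: 3.08
position: [0.5267, 0.0327, 0.0833]
ee_rot: [0.001, 0.012, 1.0, -0.0]
contact_force: [-1.0, -0.5, 6.2]
width: 0.0113
gripper_force: 29.3
```

Run:
```python
import numpy as np
H=np.array([.566,.1665]);yaw=.102
def h(t):
    p=yaw-t;return H+.135*np.array([np.sin(p),-np.cos(p)])+.035*np.array([-np.cos(p),-np.sin(p)])
t=.127;prev=h(t)
for k in range(16):
    t+=.08;q=h(t);print(k,round(t,3),q.round(4),((q-prev)*100).round(2));prev=q
```

```text
0 0.207 [0.517  0.0359] [-1.06  0.35]
1 0.287 [0.5068 0.0402] [-1.03  0.43]
2 0.367 [0.4969 0.0454] [-0.99  0.51]
3 0.447 [0.4874 0.0513] [-0.95  0.59]
4 0.527 [0.4785 0.0579] [-0.9   0.66]
5 0.607 [0.4701 0.0653] [-0.84  0.73]
6 0.687 [0.4623 0.0733] [-0.78  0.8 ]
7 0.767 [0.4552 0.0819] [-0.71  0.86]
8 0.847 [0.4487 0.091 ] [-0.64  0.91]
9 0.927 [0.4431 0.1006] [-0.57  0.96]
10 1.007 [0.4382 0.1106] [-0.49  1.  ]
11 1.087 [0.4342 0.121 ] [-0.41  1.04]
12 1.167 [0.4309 0.1317] [-0.32  1.07]
13 1.247 [0.4286 0.1426] [-0.23  1.09]
14 1.327 [0.4271 0.1537] [-0.15  1.11]
15 1.407 [0.4265 0.1648] [-0.06  1.11]
```

Call:
drive_tool([
  [[0,0,-0.08],[-1.06,0.35,0],0.8],
  [[0,0,-0.08],[-1.03,0.43,0],0.8],
  [[0,0,-0.08],[-0.99,0.51,0],0.8],
  [[0,0,-0.08],[-0.95,0.59,0],0.8],
  [[0,0,-0.08],[-0.9,0.66,0],0.8],
  [[0,0,-0.08],[-0.84,0.73,0],0.8],
])

```text
clock: 3.82
position: [0.4692, 0.0656, 0.0833]
ee_rot: [0.001, 0.251, 0.968, 0.0]
contact_force: [0.4, -0.1, 4.9]
width: 0.0109
gripper_force: 29.8
```

Call:
drive_tool([
  [[0,0,-0.08],[-0.78,0.8,0],0.8],
  [[0,0,-0.08],[-0.71,0.86,0],0.8],
  [[0,0,-0.08],[-0.64,0.91,0],0.8],
  [[0,0,-0.08],[-0.57,0.96,0],0.8],
  [[0,0,0],[0,0,0],0.8],
])

```text
clock: 4.45
position: [0.4419, 0.1017, 0.0833]
ee_rot: [0.001, 0.401, 0.916, 0.001]
contact_force: [-0.4, 0.8, 6.3]
width: 0.0111
gripper_force: 30.0
```

Call:
drive_tool([
  [[0,0,-0.08],[-0.49,1.0,0],0.8],
  [[0,0,-0.08],[-0.41,1.04,0],0.8],
  [[0,0,-0.08],[-0.32,1.07,0],0.8],
  [[0,0,-0.08],[-0.23,1.09,0],0.8],
  [[0,0,-0.08],[-0.15,1.11,0],0.8],
  [[0,0,-0.08],[-0.06,1.11,0],0.8],
  [[0,0,0],[0,0,0],0.8],
  [[0,0,0],[0,0,0],0.8],
])

```text
clock: 5.45
position: [0.426, 0.1657, 0.0833]
ee_rot: [0.001, 0.607, 0.795, 0.001]
contact_force: [0.4, -0.2, 6.9]
width: 0.0109
gripper_force: 30.1
```

Call:
drive_tool([
  [[0,0,0],[0,0,0],5],
  [[0,0,0],[0,0,0],5],
  [[0,0,0],[0,0,0],5],
  [[0,0,0],[0,0,0],5],
  [[0,0,0],[0,0,0],5],
])

```text
clock: 6.08
position: [0.4246, 0.1652, 0.0823]
ee_rot: [-0.0, 0.607, 0.795, -0.0]
contact_force: [-1.0, 0.3, -0.1]
width: 0.0499
gripper_force: 0.0
```

Call:
drive_tool([
  [[0,0,0],[0,0,2.5],5],
  [[0,0,0],[0,0,3],5],
  [[0,0,0],[0,0,3],5],
  [[0,0,0],[0,0,3],5],
  [[0,0,0],[0,0,3],5],
  [[0,0,0],[0,0,0],5],
])

```text
clock: 6.82
position: [0.4262, 0.1655, 0.2294]
ee_rot: [0.002, 0.607, 0.795, 0.002]
contact_force: [0.5, -0.2, -0.3]
width: 0.0502
gripper_force: 0.0
```

Call:
drive_tool([
  [[0,0,0.1756],[2.41,-1.21,0],5],
  [[0,0,0.1756],[2.41,-1.21,0],5],
  [[0,0,0.1756],[2.41,-1.21,0],5],
  [[0,0,0.1756],[2.41,-1.21,0],5],
  [[0,0,0.1756],[2.41,-1.21,0],5],
  [[0,0,0.1756],[2.41,-1.21,0],5],
  [[0,0,0.1756],[2.41,-1.21,0],5],
  [[0,0,0.1756],[2.41,-1.21,0],5],
])

```text
clock: 7.82
position: [0.6175, 0.068, 0.2254]
ee_rot: [-0.002, -0.053, 0.999, 0.0]
contact_force: [0.5, -0.7, 0.2]
width: 0.0502
gripper_force: 0.0
```

Call:
drive_tool([
  [[0,0,0],[0,0,-3],5],
  [[0,0,0],[0,0,-3],5],
  [[0,0,0],[0,0,-3],5],
  [[0,0,0],[0,0,0],5],
  [[0,0,0],[0,0,0],5],
])

```text
clock: 8.45
position: [0.6179, 0.0684, 0.1375]
ee_rot: [0.0, -0.05, 0.999, 0.0]
contact_force: [1.3, 0.4, 0.3]
width: 0.0498
gripper_force: 0.0
```

Run:
```python
from h import *
s=manip.get_state();print(s['position'],s['ee_rot'],s['contact_force'])
w=snap('wrist','f.png')
c=eyes.get_calibration('wrist')
print(proj(c,[[.5943,.1247,.038],[.6107,.0033,.038],[.6274,.1319,.062],[.6457,.0102,.062]]))
```

```text
[0.6178533  0.06839624 0.13752728] [ 1.36849673e-04 -5.00008433e-02  9.98749166e-01  2.68202494e-05] [1.27487946 0.39813699 0.30946628]
[[354.00849145 194.19949063]
 [203.38486233 199.04609385]
 [362.69393173 244.78779523]
 [204.01589527 251.7219967 ]]
```

View pics/f.png

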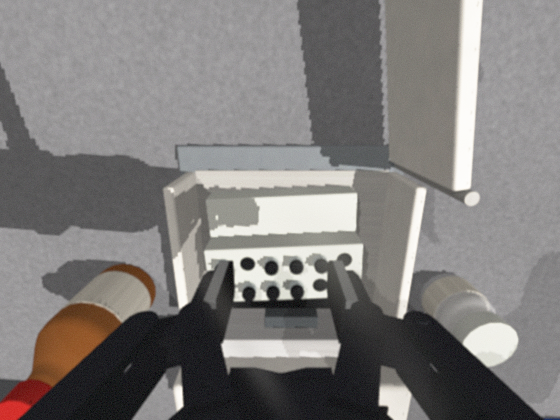

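The door stands open at upper right, about 80°. The ledge front edge runs (208,195)–(355,190) and the step top edge (206,248)–(363,238), both within a few pixels of the prediction. Next I descend onto the ledge.

Call:
drive_tool([
  [[0,0,0],[0,0,-2],5],
  [[0,0,0],[0,0,-2],5],
  [[0,0,0],[0,0,-2],5],
  [[0,0,0],[0,0,-1.5],5],
  [[0,0,0],[0,0,-0.5],5],
  [[0,0,0],[0,0,0],5],
  [[0,0,0],[0,0,0],5],
])

```text
clock: 9.38
position: [0.6182, 0.0684, 0.0582]
ee_rot: [0.001, -0.05, 0.999, 0.0]
contact_force: [-0.2, -0.7, 0.7]
width: 0.0501
gripper_force: 0.0
```

Call:
drive_tool([
  [[0,0,0],[0,0,-0.4],5],
  [[0,0,0],[0,0,0],5],
  [[0,0,0],[0,0,0],5],
])

```text
clock: 9.75
position: [0.6176, 0.0684, 0.0534]
ee_rot: [0.0, -0.05, 0.999, 0.0]
contact_force: [-0.6, 0.4, 0.0]
width: 0.0499
gripper_force: 0.0
```

Call:
drive_tool([
  [[0,0,0],[0,0,-0.3],5],
  [[0,0,0],[0,0,0],5],
])

```text
clock: 10.0
position: [0.6173, 0.0684, 0.05]
ee_rot: [-0.0, -0.05, 0.999, 0.0]
contact_force: [0.3, 0.8, -0.4]
width: 0.0499
gripper_force: 0.0
```

Call:
drive_tool([
  [[0,0,0],[0,0,-0.3],5],
  [[0,0,0],[0,0,0],5],
])

```text
clock: 10.25
position: [0.6173, 0.0684, 0.047]
ee_rot: [-0.0, -0.05, 0.999, 0.0]
contact_force: [0.1, 1.0, -0.4]
width: 0.0499
gripper_force: 0.0
```

Call:
drive_tool([
  [[0,0,0],[0,0,-0.2],5],
  [[0,0,0],[0,0,0],5],
])

```text
clock: 10.5
position: [0.6177, 0.0684, 0.046]
ee_rot: [0.0, -0.05, 0.999, 0.0]
contact_force: [-0.8, -0.5, 4.2]
width: 0.0499
gripper_force: 2.2
```

Call:
drive_tool([
  [[0,0,0],[0.4,0.04,0],5],
  [[0,0,0],[0.4,0.04,0],5],
  [[0,0,0],[0.4,0.04,0],5],
  [[0,0,0],[0.4,0.04,0],5],
  [[0,0,0],[0,0,0],5],
])

```text
clock: 11.12
position: [0.634, 0.07, 0.046]
ee_rot: [0.0, -0.05, 0.999, 0.0]
contact_force: [-1.0, 0.1, 4.6]
width: 0.0499
gripper_force: 2.5
```

Call:
drive_tool([
  [[0,0,0],[0.4,0.04,0],5],
  [[0,0,0],[0.4,0.04,0],5],
  [[0,0,0],[0.4,0.04,0],5],
  [[0,0,0],[0.4,0.04,0],5],
  [[0,0,0],[0,0,0],5],
])

```text
clock: 11.75
position: [0.65, 0.0716, 0.046]
ee_rot: [0.0, -0.05, 0.999, 0.0]
contact_force: [-1.3, 0.0, 6.0]
width: 0.05
gripper_force: 2.5
```

Call:
drive_tool([
  [[0,0,0],[0.4,0.04,0],5],
  [[0,0,0],[0.4,0.04,0],5],
  [[0,0,0],[0.2,0.02,0],5],
  [[0,0,0],[0,0,0],5],
])

```text
clock: 12.25
position: [0.6588, 0.0726, 0.046]
ee_rot: [-0.001, -0.05, 0.999, 0.0]
contact_force: [-2.2, 0.0, 7.8]
width: 0.0501
gripper_force: 4.4
```

Call:
drive_tool([
  [[0,0,0],[0.3,0.03,0],5],
  [[0,0,0],[0.3,0.03,0],5],
  [[0,0,0],[0.2,0.02,0],5],
  [[0,0,0],[0,0,0],5],
])

```text
clock: 12.75
position: [0.6658, 0.0736, 0.046]
ee_rot: [-0.002, -0.05, 0.999, 0.0]
contact_force: [-5.2, 0.6, 8.6]
width: 0.0503
gripper_force: 5.2
```

Call:
drive_tool([
  [[0,0,0],[0.2,0.02,0],5],
  [[0,0,0],[0.2,0.02,0],5],
  [[0,0,0],[0,0,0],5],
])

```text
clock: 13.12
position: [0.6687, 0.0742, 0.046]
ee_rot: [-0.003, -0.05, 0.999, 0.0]
contact_force: [-5.7, -0.0, 8.8]
width: 0.0501
gripper_force: 7.4
```

Call:
drive_tool([
  [[0,0,0],[0.2,0.02,0],5],
  [[0,0,0],[0,0,0],5],
  [[0,0,0],[0,0,0],5],
])

```text
clock: 13.5
position: [0.6687, 0.0742, 0.0461]
ee_rot: [-0.005, -0.05, 0.999, 0.0]
contact_force: [-10.4, 0.9, 11.3]
width: 0.0499
gripper_force: 10.2
```

Call:
drive_tool([
  [[0,0,0],[0.2,0.02,0],5],
  [[0,0,0],[0,0,0],5],
  [[0,0,0],[0,0,0],5],
])

```text
clock: 13.88
position: [0.6686, 0.0743, 0.046]
ee_rot: [-0.007, -0.05, 0.999, 0.0]
contact_force: [-14.8, -1.1, 16.2]
width: 0.0505
gripper_force: 12.2
```

Call:
drive_tool([
  [[0,0,0],[0.05,0,0.1],5],
  [[0,0,0],[0,0,0],5],
  [[0,0,0],[0,0,0],5],
  [[0,0,0],[0,0,0],5],
])

```text
clock: 14.38
position: [0.6686, 0.0743, 0.0461]
ee_rot: [-0.008, -0.05, 0.999, 0.0]
contact_force: [-15.1, -0.4, 11.3]
width: 0.0501
gripper_force: 10.6
```

Run:
```python
from h import *
s=manip.get_state();print(s['position'],s['contact_force'])
w=snap('wrist','g.png');a=snap('scene','g2.png')
v=np.hstack([cv2.resize(w,(450,338)),cv2.resize(a[150:290,230:410],(340,338),interpolation=cv2.INTER_CUBIC)])
cv2.imwrite('pics/gg.png',v[:,:,::-1])
```

```text
[0.66862872 0.07426772 0.04608104] [-15.09888447  -0.35312475  11.31678655]
```

View pics/gg.png

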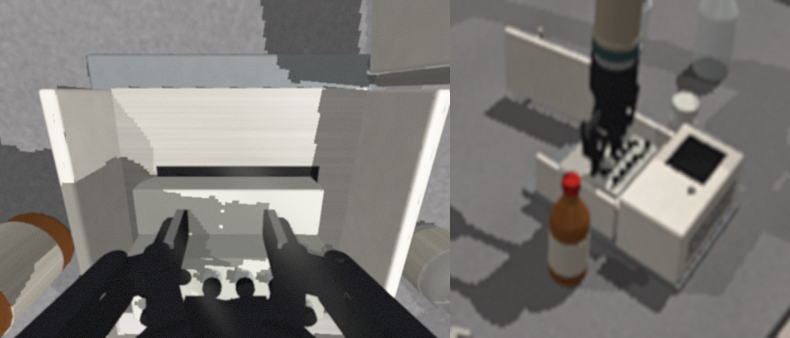

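The rack sits in the compartment with its front edge parallel to the bed. The door is open and the bottle and jar are standing. I'll make one numeric check before handing in.

Run:
```python
from h import *
c=eyes.get_calibration('wrist')
k=560/450
for uv in [(135,188),(322,190)]:
    p=ray(c,(uv[0]*k,uv[1]*k),.038); print(p.round(4),'reader x',p[:2]@[.9948,.1018]-.6776)
```

```text
[0.6512 0.0135 0.038 ] reader x -0.028409833065160872
[0.6406 0.1323 0.038 ] reader x -0.026869969441829622
```

```bash
python3 -c "
from rig import job;print(job.sign_off())"
```

```text
the job is handed in; nothing more can be done
None
```

I opened the door to about 80° by its handle, then pushed the rack flush with the fence and flat on the bed; the job is handed in with the fingers still pressing about 15 N forwards and 11 N down (no verdict was returned).

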